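Clamp a small painted panel in the studio's clamping board

ROBOT

A 6-joint arm with a two-finger parallel gripper is mounted at the origin on the work surface. World frame = base frame: x ahead of the robot, y to its left, z up, the work surface at z = 0. Lengths are in mm, angles in rad, forces in N, time in s.
With the tool pointing down it reaches from about 375 to 975 mm from the base axis. Payload 3.8 kg.
Tool frame: the origin (TCP) lies midway between the tips of the shut fingers; the grasp point (between the pads) lies 19 mm behind it (manip.pinch_z is the distance from the TCP to the grasp point, in mm); z points along the fingers, y is the line along which they close (so a half turn about z gives the same grasp; the last joint's range is limited). The gripper opens to 85 mm and grips with 20 to 120 N. Pads are 22 mm wide; open, the fingers measure 114 mm over their backs; the gripper's body (76 mm by 85 mm) begins 54 mm behind the grasp point. The pads swing forward as they close: fully open they stand 13 mm farther back than shut.
Start: joints at [-1.316, 0.264, 1.604, -0, 1.274, -0.037], TCP at [194.176, -646.462, 231.28] pointing down, gripper open.
Joint ranges: [-2.63, 2.63], [-0.94, 2.18], [0.31, 2.57], [-1.31, 4.45], [0, 2.66], [-2.55, 2.55]. Speed limits (rad/s): [2.57, 2.57, 3.14, 3.14, 3.14, 3.14].

INTERFACE

Orientations are given as a rotation vector (axis times angle).
In Python, from bench import manip, viewer gives the robot as it stands. The module is installed in compiled form; this text tells all that it offers.
- The arm moves only by the tool play_rows, never from a script. Its argument "series" is a list of rows, each a list of 3 entries, a list of its own where there are three numbers: the closure in counts, from 0 (fully open) to 255 (shut), then the shift along the tool's x, y, z as a fraction of full scale, then the turn about the tool's z as a fraction of full scale. In form: [[hand, [dx, dy, dz], twist], ...]. A call has 1 to 20 rows; each row shifts and turns the commanded pose from where the row before left it, along the tool's axes as they then stand; what a row does not reach is not made up. Full scale, the value 1, is 0.1 m for a shift and pi rad for a turn. A row lasts 1/12 s, in which the tool goes at most 41.7 mm and 7.16 degrees, less where a joint would pass 70% of its speed; a pose out of reach is approached as far as the arm can. A call with a number of a shift or a turn outside -1 to 1 is refused whole. A call with a gripper value outside its range is refused whole. The fingers move at their own pace and stop on an object; the grip force is fixed at half the most. Time passes only in rows, so rows that do not move let the fingers close. It gives the time, the measured TCP pose, the force, the opening and the grip force at its end, in the units of the state.
- manip.sense(): the state, without advancing time (a new reading comes with each control period).
- viewer.capture(name): name is "scene" or "top" or "wrist"; returns (picture, depth): 400x640x3 uint8, red, green, blue; 400x640 float32, mm along the optical axis (not along the pixel's ray), 0 where there is no reading.
- viewer.calibration(name): a dict with "mtx" (3x3 intrinsics, pixels), "origin" and "attitude" of the camera in the world. Camera axes: x right, y up, looking along -z (the intrinsics and any distortion apply to the point x, -y, -z); pixel columns grow to the right and rows downward; lengths in mm; the calibration is good to about 2 mm. A picture is of the moment at which its call begins: read the wrist's pose just before it. calibration takes no time and is no camera call; for the wrist camera it gives the pose at the moment of the call.
- manip.finish_job(): hands the job in; it is judged then, once.
The state is a dict: "time_s": time; "joint_positions": joint angles; "qvel": joint speeds; "joint_efforts": joint torques, N m; "tcp_pos": TCP position; "tool_rot": TCP orientation; "wrist_force": force on the tool from outside, world axes, zero at the start; "moment": the same for the moment, N m; "grip_width": finger opening in mm; "gripper_force": force on a finger pad.
Only numpy, scipy, OpenCV 4.12 (cv2) and the standard library are available. Lean on these libraries where they do the work, as an engineer would, in place of code of your own. Each camera call takes 0.05 s, during which the arm holds its last target. There are 200 camera calls.

TASK

Take the blue panel out of the drying rack and lay it painted face up in the clamping board, lengthwise, its end fully home against the end stop under the hold-down strap. Then start the strap's captive wing screw by pushing it down and turning it until its thread catches, and screw it down until the strap's toe grips the panel firmly. Leave the other panels standing in the rack and the other things on the table where they are.

Things in the scene. Friction and masses are not known exactly. Their poses are not given: they have to be found in the camera images.
- panel_blue: Small rigid wooden panel, 140 x 60 x 15 mm, about 85 g, with a dark-blue seascape on a white ground; it starts standing on end in one of the three grooves of the drying rack. Origin: centre of its bottom end; z runs along its 140 mm length (up at the start), y across its 60 mm width, x is the normal of the painted face (x points up once it lies painted face up). The two ends are alike.
- panel_blue_mid (a point): Centre of the unpainted back of the blue panel (70 mm along z from the bottom end, 7.5 mm behind mid-thickness), axes as the panel; the centre of the underside when it lies face up.
- panel_green: Bystander: panel of the same size, green meadow, standing in another groove; same axes.
- panel_coral: Bystander: panel of the same size, coral sunset, standing in another groove; same axes.
- drying_rack: Fixed wooden drying rack, base 180 x 90 x 12 mm, three grooves 17 mm wide, 30 mm deep, 55 mm apart along its x; origin under its centre; the panels stand on the base (12 mm above the table), faces towards its +x, tops 152 mm above the table.
- clamp_board: Fixed plywood clamping board, 18 mm thick, x from -110 to 175 mm, y from -75 to 75 mm about its origin at table height. At its +x end the seat: end stop face at x = 60 mm, two side cheeks 63 mm apart from x = 30 to 60 mm with a flared mouth from x = 16 mm; stop and cheeks stand 13 mm over the board. Panels slide in lengthwise along +x. Screw axis: x = 90 mm, y = 0.
- seat (a point): On the board's top (18 mm over the table), where the centre of the panel's underside belongs when it is fully home; axes as the board: x towards the end stop, z up.
- holddown (a joint): How far the hold-down strap has come down, in m: 0 raised by its spring, 0.0125 when the toe meets a seated panel, 0.016 at most. Strap and wing screw go down together; the spring resists with a net 2.5 N (at 0) to 9 N (at 12 mm) and lifts them again while the thread has not caught.
- boss (a point): Top centre of the brass threaded boss under the screw, 31 mm over the table. Right-hand quick-acting two-start thread: 14 mm down per clockwise turn (from above), 2.2 mm per rad. The angles of its two starts are unknown. A pushed screw rests on it 4 to 11 mm down, depending on the angle; kept pushed and turned clockwise it follows the thread and catches within 0.6 of a turn.
- toe: Rubber toe under the strap's front end, 18 x 30 x 3 mm, which yields about 1 mm per 8 N (aluminium strap 128 x 30 x 12 mm, from 54 mm before to 74 mm behind the screw axis, guided by a pin 60 mm behind it whose top is 56 mm over the table). Origin at table height on the screw axis, axes as the board.
- toe_pad (a point): Centre of the toe's underside: 45 mm from the screw axis towards the panel, 45.5 mm over the table when raised, so 12.5 mm over a panel on the board; it covers the last 24 mm of a seated panel.
- knob_grip (a point): Centre of the black wing of the screw-knob: a bar 46 mm long (the point's x), 12 mm thick (its y), 24 mm high, on a flange 38 mm across whose top is 12 mm below this point; on the screw's axis, 79.5 mm over the table when raised. It turns without end, friction about 0.05 N m. Raised, it turns idly; caught, it stays down when let go, about 10 mm down or lower, rising 1.5 mm by the thread's play.
- paint_yellow: Bystander: yellow paint bottle, 40 mm diameter, 115 mm high, standing loose; origin under its centre.
- paint_magenta: Bystander: magenta paint bottle, 40 mm diameter, 115 mm high, standing loose; origin under its centre.
- brush_jar: Bystander: loose glass jar with paint brushes, 76 mm diameter, 220 mm high with the brushes; origin under its centre.
- paint_tube: Bystander: metal paint tube about 120 mm long, lying loose on the table between the rack and the far end of the clamping board; origin under its centre.
- palette_knife: Bystander: palette knife, 200 mm long, lying loose to the right of the clamping board; origin under its centre.

How it is judged:
By the outcome, as a careful person would: the job done as asked, in the order asked, and still so for the second after the job is handed in, with the robot touching nothing.
It also fails if it takes over 72 s, if anything falls off the work surface, if the arm or the gripper's body presses on something with over 40 N, if the wrist force passes 120 N, or if a joint passes its speed limit or range.

## Working session

There is one attempt and no reset: what is moved stays moved. The work goes in short steps, Python scripts to look and compute and a tool call to move; the robot and the scene stay as the last step left them, time stands still between calls to the robot, and variables do not carry over. Pictures are saved under pics/ and viewed, at most 10 in all, crops included, and the job is handed in when it is done.

Besides the shell and the picture viewer there is one more tool, called after ">>>" as a command line: name --argument value ..., lists and objects as JSON in quotes. play_rows: Moves the arm, as the interface text tells. Shift numbers are shares of 0.1 m and turn numbers shares of pi rad, none past 1 either way. Its arguments: {"type":"object","properties":{"series":{"type":"array"}},"required":["series"]}

```bash
mkdir -p pics; cat > h.py <<'E'
import numpy as np, cv2
from bench import manip, viewer
from scipy.spatial.transform import Rotation as R
def calib(n):
    c=viewer.calibration(n);K=np.array(c["mtx"],float);o=np.array(c["origin"],float);A=np.array(c["attitude"],float)
    if A.shape!=(3,3): A=R.from_rotvec(A).as_matrix() if A.size==3 else R.from_quat(A).as_matrix()
    return K,o,A
def ray(cal,uv):
    K,o,A=cal;u,v=uv
    return A@np.array([(u-K[0,2])/K[0,0],-(v-K[1,2])/K[1,1],-1.])
def onz(cal,uv,z):
    d=ray(cal,uv);return cal[1]+d*(z-cal[1][2])/d[2]
def cloud(cal,dep):
    K,o,A=cal;v,u=np.mgrid[:dep.shape[0],:dep.shape[1]]
    P=np.stack([(u-K[0,2])/K[0,0]*dep,-(v-K[1,2])/K[1,1]*dep,-dep],-1)
    return P@A.T+o
E
python3 - <<'E'
from h import *
print(viewer.calibration("top"));print(viewer.calibration("scene"))
for n in("top","scene"):
    p,d=viewer.capture(n);cv2.imwrite(f"pics/{n}0.png",p[...,::-1]);np.savez(n+"0",p=p,d=d,P=cloud(calib(n),d))
print(manip.sense())
E
```

```text
{'mtx': array([[404.75702238,   0.        , 317.42129533],
       [  0.        , 404.75702238, 205.06737533],
       [  0.        ,   0.        ,   1.        ]]), 'origin': array([ 467.5309555 ,  -52.0566346 , 1253.51414486]), 'attitude': array([ 0.08339893, -0.07947428, -1.54280024])}
{'mtx': array([[435.15296981,   0.        , 313.36714377],
       [  0.        , 435.15296981, 202.28486379],
       [  0.        ,   0.        ,   1.        ]]), 'origin': array([1668.7432338 , -436.41761277,  874.9719191 ]), 'attitude': array([0.82220423, 0.58882834, 1.09468872])}
{'time_s': 0.1, 'joint_positions': array([-1.31588234e+00,  2.64719836e-01,  1.60529231e+00, -6.13544242e-06,
        1.27373166e+00, -3.69545043e-02]), 'qvel': array([ 0.00054807, -0.00102844, -0.00132477, -0.00013935,  0.00109359,
        0.00092605]), 'joint_efforts': array([ 4.72672873e-04, -5.16704786e+01, -3.68589771e+01, -1.07469320e-04,
        6.26313573e-03, -1.92977853e-05]), 'tcp_pos': array([ 194.01060091, -645.78752743,  230.0286    ]), 'tool_rot': array([-3.10608357e+00, -4.56532300e-01,  3.76419220e-04]), 'wrist_force': array([-0.89250012, -0.19043063,  0.12531972]), 'moment': array([-0.0278981 ,  0.00772735, -0.02488265]), 'gripper_force': 0.0, 'grip_width': 85.43268484800488}
```

View pics/top0.png

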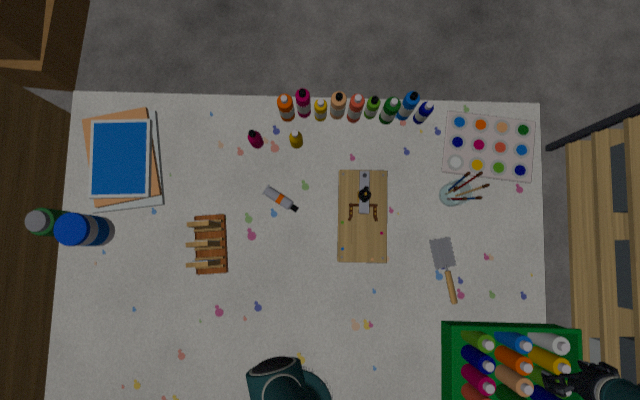

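View pics/scene0.png

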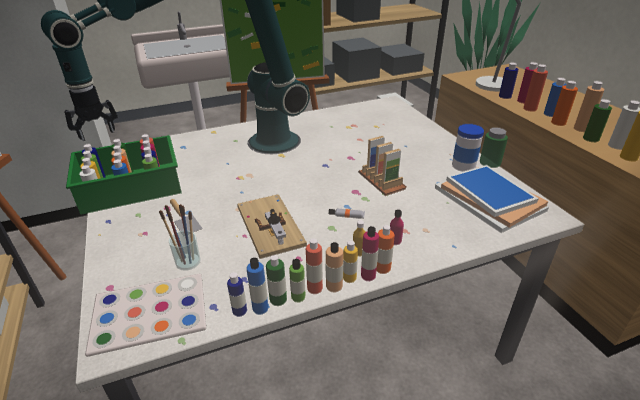

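```bash
python3 - <<'E'
from h import *
a=cv2.imread("pics/scene0.png");b=cv2.imread("pics/top0.png")
f=lambda im,x,y,w,h,s:cv2.resize(im[y:y+h,x:x+w],None,fx=s,fy=s,interpolation=cv2.INTER_CUBIC)
m=np.zeros((600,800,3),np.uint8)
A=f(a,350,125,66,75,4);m[:A.shape[0],:A.shape[1]]=A
B=f(a,230,190,80,70,4);m[:B.shape[0],300:300+B.shape[1]]=B
C=f(b,180,205,55,75,4);m[300:300+C.shape[0],:C.shape[1]]=C
D=f(b,325,160,75,75,4);m[300:300+D.shape[0],300:300+D.shape[1]]=D
cv2.imwrite("pics/m0.png",m)
z=np.load("top0.npz");P=z["P"];hsv=cv2.cvtColor(z["p"],cv2.COLOR_RGB2HSV)
# heights in rack region and board region
Q=P[205:285,180:240].reshape(-1,3)
for lo,hi in((8,20),(30,60),(130,165)):
    q=Q[(Q[:,2]>lo)&(Q[:,2]<hi)];print(lo,len(q),q.mean(0),q.min(0),q.max(0))
q=Q[(Q[:,2]>140)&(Q[:,2]<162)]
print(q[np.argsort(q[:,0])][::3].round())
Q=P[160:270,330:395].reshape(-1,3)
print(Q[np.argsort(-Q[:,2])][:25].round())
q=Q[(Q[:,2]>11)&(Q[:,2]<23)].astype(np.float32);print(cv2.minAreaRect(q[:,:2]))
Q=P[205:285,180:240].reshape(-1,3);q=Q[(Q[:,2]>6)&(Q[:,2]<50)&(Q[:,0]<1e4)].astype(np.float32);print(cv2.minAreaRect(q[:,:2]))
E
```

```text
8 914 [466.424795   268.93791171  12.41014442] [376.21895605 221.26258606   8.00656549] [561.93345674 362.90475807  19.6198156 ]
30 450 [463.40835209 269.20066206  41.88412519] [393.87029033 227.1713995   30.16903692] [542.09742842 321.0369074   59.82598549]
130 417 [469.50218888 274.13035908 150.77449153] [405.50008361 243.2936614  131.25334466] [534.45801972 306.76077445 157.48455617]
[[406. 302. 152.]
 [406. 291. 151.]
 [406. 278. 151.]
 [406. 280. 153.]
 [408. 298. 154.]
 [408. 284. 149.]
 [409. 280. 152.]
 [409. 274. 154.]
 [409. 269. 153.]
 [409. 256. 152.]
 [410. 253. 154.]
 [411. 300. 149.]
 [411. 294. 152.]
 [411. 290. 157.]
 [412. 275. 152.]
 [412. 277. 156.]
 [412. 264. 153.]
 [412. 258. 154.]
 [412. 246. 151.]
 [414. 299. 153.]
 [414. 296. 155.]
 [414. 286. 153.]
 [414. 272. 152.]
 [415. 264. 153.]
 [415. 261. 154.]
 [415. 251. 152.]
 [415. 245. 154.]
 [416. 300. 151.]
 [417. 289. 152.]
 [417. 281. 152.]
 [417. 272. 154.]
 [417. 264. 152.]
 [417. 245. 145.]
 [418. 251. 152.]
 [419. 304. 148.]
 [419. 295. 149.]
 [419. 284. 150.]
 [420. 275. 153.]
 [420. 268. 150.]
 [420. 2
[... 1729 characters left out ...]
4.]
 [ 468.  -52. 1254.]
 [ 468.  -52. 1254.]
 [ 468.  -52. 1254.]
 [ 468.  -52. 1254.]
 [ 468.  -52. 1254.]
 [ 468.  -52. 1254.]
 [ 468.  -52. 1254.]
 [ 468.  -52. 1254.]
 [ 468.  -52. 1254.]
 [ 468.  -52. 1254.]
 [ 468.  -52. 1254.]
 [ 468.  -52. 1254.]
 [ 468.  -52. 1254.]
 [ 468.  -52. 1254.]
 [ 468.  -52. 1254.]
 [ 468.  -52. 1254.]
 [ 468.  -52. 1254.]
 [ 468.  -52. 1254.]
 [ 468.  -52. 1254.]
 [ 468.  -52. 1254.]
 [ 468.  -52. 1254.]]Traceback (most recent call last):
  File "<stdin>", line 19, in <module>
cv2.error: OpenCV(4.12.0) /io/opencv/modules/imgproc/src/convhull.cpp:143: error: (-215:Assertion failed) total >= 0 && (depth == CV_32F || depth == CV_32S) in function 'convexHull'
```

View pics/m0.png

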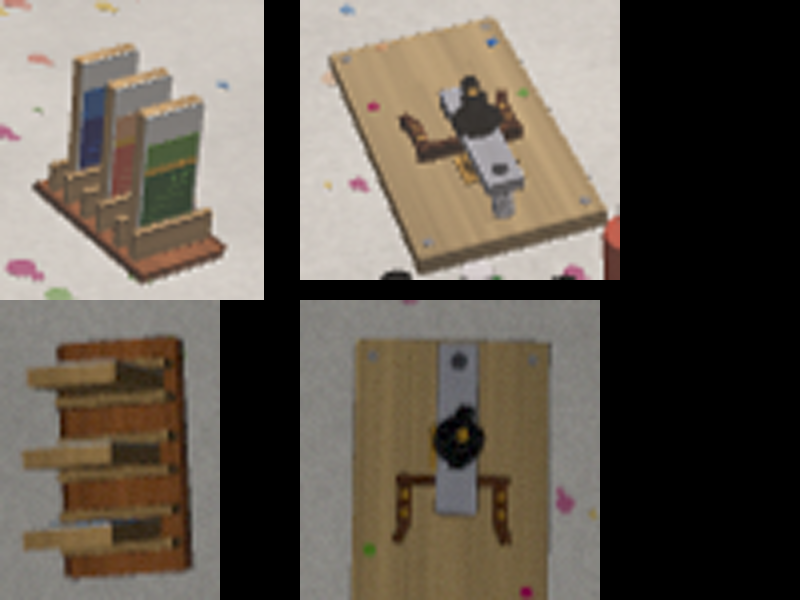

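Scene and crops: blue is the rack's front panel, nearest the robot (top image ~(203,264)). Its painted face points toward +x, as do all the panels'. The clamp board is at about (362,215) with its strap end at +x, and the knob is at about (364,195).

```bash
python3 - <<'E'
from h import *
z=np.load("top0.npz");P=z["P"];p=z["p"];d=z["d"];cal=calib("top")
H=np.where(d>0,P[...,2],-99)
# panel tops
v,u=np.mgrid[:400,:640]
R0=(u>180)&(u<240)&(v>205)&(v<285)
for nm,lo,hi in(("blue",400,430),("coral",450,485),("green",508,540)):
    m=R0&(H>138)&(H<165)&(P[...,0]>lo)&(P[...,0]<hi)
    q=np.array([onz(cal,(a,b),152)[:2] for a,b in zip(u[m],v[m])],np.float32)
    (c,s,a)=cv2.minAreaRect(q);print(nm,len(q),c,s,a, q.mean(0))
# board: pixels in region 10<H<24, biggest component
m=((u>325)&(u<400)&(v>160)&(v<275)&(H>9)&(H<100)).astype(np.uint8)
m=cv2.morphologyEx(m,cv2.MORPH_CLOSE,np.ones((5,5)));m=cv2.morphologyEx(m,cv2.MORPH_OPEN,np.ones((7,7)))
c=max(cv2.findContours(m,0,2)[0],key=cv2.contourArea)[:,0,:]
q=np.array([onz(cal,t,18)[:2] for t in c],np.float32);print("board",cv2.minAreaRect(q))
# knob: dark and high
g=p.max(2);k=(u>345)&(u<385)&(v>175)&(v<215)&(g<60)&(H>60)
print("knob n",k.sum(),P[k].mean(0),np.percentile(P[k][:,2],95))
q=np.array([onz(cal,t,85)[:2] for t in zip(u[k],v[k])]);print("knob",q.mean(0),q.min(0),q.max(0))
s=manip.sense();Rm=R.from_rotvec(s["tool_rot"]).as_matrix();print(Rm.round(3));print(viewer.calibration("wrist"))
for nm,R1 in(("rackfoot",R0&(H>5)&(H<18)),):
    q=np.array([onz(cal,t,12)[:2] for t in zip(u[R1],v[R1])],np.float32);print(nm,cv2.minAreaRect(q))
E
```

```text
blue 134 (414.19354248046875, 271.3832092285156) (14.949996948242188, 62.053260803222656) 5.309321403503418 [414.12396 272.40765]
coral 128 (468.9576721191406, 274.483642578125) (15.026585578918457, 62.60995864868164) 5.592525005340576 [468.66476 276.00354]
green 133 (523.67626953125, 276.05303955078125) (15.962879180908203, 60.47425842285156) 5.615516185760498 [523.82025 275.71915]
board ((567.175048828125, -183.60775756835938), (284.7268981933594, 148.60244750976562), 0.5121793150901794)
knob n 133 [ 626.61861423 -183.64619378   78.42209171] 92.47919053063933
knob [ 625.71993537 -182.92906153] [ 604.82725103 -199.69692696] [ 678.63566855 -164.70990422]
[[ 0.958  0.288 -0.001]
 [ 0.288 -0.958  0.002]
 [ 0.    -0.002 -1.   ]]
{'mtx': array([[284.27857852,   0.        , 320.60443425],
       [  0.        , 284.27857852, 198.49660303],
       [  0.        ,   0.        ,   1.        ]]), 'origin': array([ 260.31031409, -626.89373129,  372.18309108]), 'attitude': array([-0.23803382,  0.17888268, -1.27121655])}
rackfoot ((460.34686279296875, 278.87420654296875), (224.9720001220703, 174.4194793701172), 2.688824415206909)
```

>>> play_rows --series '[[0,[0,0,0],0.038],[0,[0,0,0],0.038],[0,[0.176,-0.301,0],0],[0,[0.176,-0.301,0],0],[0,[0.176,-0.301,0],0],[0,[0.176,-0.301,0],0],[0,[0.176,-0.301,0],0],[0,[0.176,-0.301,0],0],[0,[0.176,-0.301,0],0],[0,[0.176,-0.301,0],0],[0,[0.176,-0.301,0],0],[0,[0.176,-0.301,0],0],[0,[0.176,-0.301,0],0],[0,[0.176,-0.301,0],0],[0,[0.176,-0.301,0],0],[0,[0.176,-0.301,0],0],[0,[0.176,-0.301,0],0],[0,[0.176,-0.301,0],0]]'

```text
time_s: 1.6
tcp_pos: [450.0, -148.8, 231.0]
tool_rot: [-3.14, -0.083, 0.001]
wrist_force: [-0.3, -0.3, -0.0]
grip_width: 85.3
gripper_force: 0.0
```

>>> play_rows --series '[[0,[0,-0.35,0],0],[0,[0,-0.35,0],0],[0,[0,-0.35,0],0],[0,[0,-0.35,0],0],[0,[0,-0.35,0],0],[0,[0,-0.35,0],0],[0,[0,-0.35,0],0],[0,[-0.07,-0.35,0],0],[0,[-0.07,-0.35,0],0],[0,[0,-0.35,0],0],[0,[0,-0.35,0],0],[0,[0,-0.35,0],0],[0,[0,0,0],0],[0,[0,0,0],0]]'

```text
time_s: 2.77
tcp_pos: [412.9, 269.3, 230.7]
tool_rot: [3.139, 0.089, -0.002]
wrist_force: [-0.2, -0.3, 0.1]
grip_width: 85.3
gripper_force: 0.0
```

```bash
cat > look.py <<'E'
from h import *
import sys
def snap(n):
    s=manip.sense();cal=calib("wrist");p,d=viewer.capture("wrist");cv2.imwrite(f"pics/{n}.png",p[...,::-1]);P=cloud(cal,d)
    np.savez(n,p=p,d=d,P=P);Rm=R.from_rotvec(s["tool_rot"]).as_matrix()
    print("t",s["time_s"],"tcp",s["tcp_pos"].round(1),"head",np.degrees(np.arctan2(Rm[1,0],Rm[0,0])).round(2),"w",round(s["grip_width"],1),"F",s["wrist_force"].round(1),"q",s["joint_positions"].round(2))
    return s,cal,p,d,P
E
python3 - <<'E'
from look import *
s,cal,p,d,P=snap("w1")
m=(d>0)&(P[...,2]>144)&(P[...,2]<160)&(P[...,0]>395)&(P[...,0]<545)&(P[...,1]>225)&(P[...,1]<325)
m=cv2.morphologyEx(m.astype(np.uint8),cv2.MORPH_OPEN,np.ones((3,3)))
for c in cv2.findContours(m,0,1)[0]:
    if cv2.contourArea(c)<100:continue
    q=np.array([onz(cal,t,152)[:2] for t in c[:,0]],np.float32);print(cv2.minAreaRect(q),c[:,0].mean(0))
E
```

```text
t 2.7667 tcp [412.9 269.3 230.7] head 3.25 w 85.3 F [-0.2 -0.3  0.1] q [ 0.53 -0.08  1.98 -0.    1.24  2.04]
((415.927734375, 273.4311218261719), (16.958179473876953, 59.0943603515625), 4.95706844329834) [315.02717391 201.66304348]
((469.90789794921875, 276.6651611328125), (15.101216316223145, 59.50763702392578), 5.531918525695801) [313.51256281 133.08542714]
((524.2894287109375, 277.0602722167969), (16.1905574798584, 59.22007751464844), 5.54921293258667) [318.2212766   54.26808511]
```

View pics/w1.png

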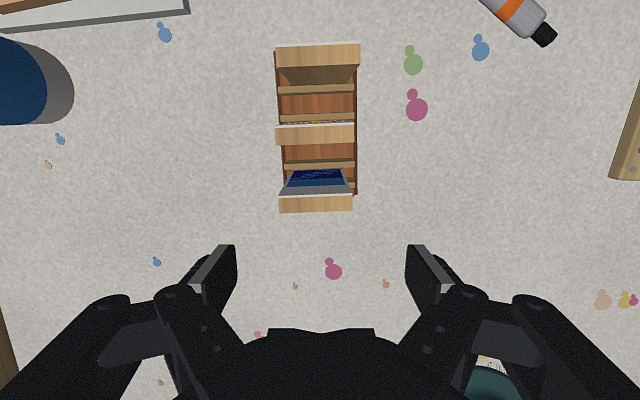

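>>> play_rows --series '[[0,[0,0,0],-0.011],[0,[0.023,-0.032,0.2],0],[0,[0,0,0.25],0],[0,[0,0,0.25],0],[0,[0,0,0.2],0],[0,[0,0,0.13],0],[0,[0,0,0],0]]'

```text
time_s: 3.4
tcp_pos: [413.2, 268.1, 124.6]
tool_rot: [3.135, 0.134, -0.01]
wrist_force: [0.0, -0.5, 0.6]
grip_width: 85.4
gripper_force: 0.0
```

```bash
python3 -c "
from look import *
snap('w2')"
```

```text
t 3.4 tcp [413.2 268.1 124.6] head 4.89 w 85.4 F [ 0.  -0.5  0.6] q [ 0.53  0.02  2.09 -0.    1.04  2.01]
```

View pics/w2.png

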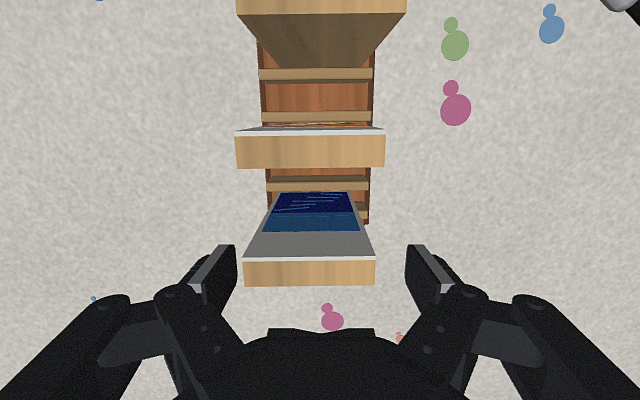

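>>> play_rows --series '[[0,[0.02,-0.05,-0.04],0],[0,[0,0,0],0],[60,[0,0,0],0],[90,[0,0,0],0],[120,[0,0,0],0],[120,[0,0,0],0],[120,[0,0,0],0],[120,[0,0,0],0],[120,[0,0,0],0]]'

```text
time_s: 4.2
tcp_pos: [418.4, 277.1, 134.2]
tool_rot: [-3.138, -0.138, -0.005]
wrist_force: [0.3, -1.2, 6.7]
grip_width: 58.3
gripper_force: 64.3
```

```bash
python3 -c "
from look import *
snap('w3')
print(manip.sense()['tcp_pos'],manip.sense()['wrist_force'])"
```

```text
t 4.2 tcp [418.4 277.1 134.2] head 5.04 w 58.3 F [ 0.3 -1.2  6.7] q [ 0.54  0.02  2.07 -0.    1.05  2.02]
[418.3551709  277.0366127  134.15238326] [-1.04564584 -0.46043031  6.52505185]
```

View pics/w3.png

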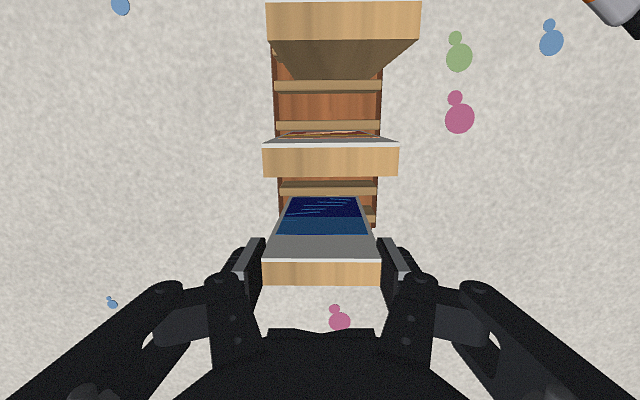

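>>> play_rows --series '[[120,[0,0,-0.08],0],[120,[0,0,-0.2],0],[120,[0,0,-0.3],0],[120,[0,0,-0.3],0],[120,[0,0.1,-0.06],0],[120,[0,0.25,0],0.025],[120,[0,0.33,0],0],[120,[0,0.33,0],0],[120,[0.12,0.33,0],0],[120,[0.12,0.33,0],0],[120,[0.12,0.33,0],0],[120,[0.12,0.33,0],0],[120,[0.12,0.33,0],0],[120,[0.12,0.33,0],0],[120,[0.12,0.33,0],0],[120,[0.12,0.33,0],0],[120,[0.12,0.33,0],0],[120,[0,0.33,0],0],[120,[0,0.31,0],0],[120,[0,0,0],0]]'

```text
time_s: 5.92
tcp_pos: [531.5, -189.6, 225.6]
tool_rot: [3.139, 0.008, -0.001]
wrist_force: [0.4, 0.7, 0.0]
grip_width: 58.3
gripper_force: 64.9
```

```bash
python3 -c "
from look import *
s,cal,p,d,P=snap('w4')
q,_=viewer.capture('scene');cv2.imwrite('pics/s4.png',q[...,::-1])
a=cv2.resize(q[100:280,200:460],None,fx=3,fy=3)[...,::-1][:,:780]
cv2.imwrite('pics/s4c.png',a)
"
```

```text
t 5.9167 tcp [ 531.5 -189.6  225.6] head 0.3 w 58.3 F [0.4 0.7 0. ] q [-0.38  0.06  1.85 -0.    1.23  1.18]
```

View pics/s4c.png

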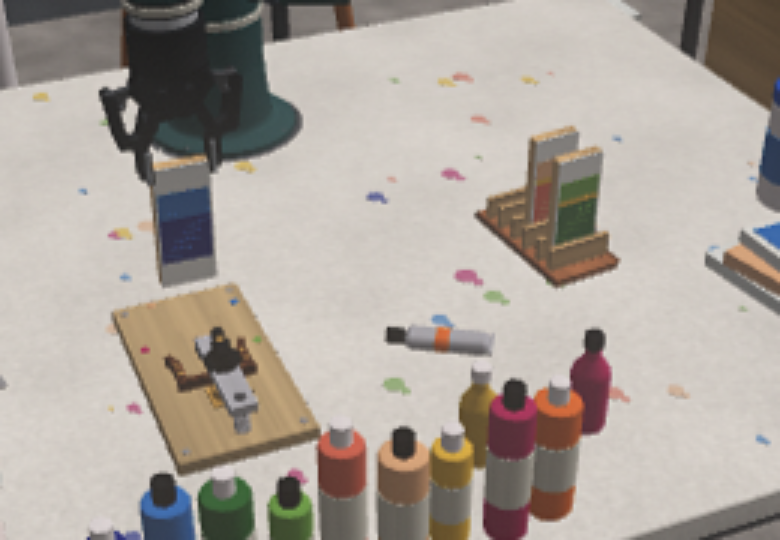

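>>> play_rows --series '[[120,[0,-0.057,0.2],0],[120,[0,0,0.25],0],[120,[0,0,0.2],0],[120,[0,0,0.12],0],[120,[0,0,0.05],0],[120,[0,0,0.03],0],[120,[0,0,0.03],0],[120,[0,0,0],0]]'

```text
time_s: 6.68
tcp_pos: [533.5, -178.4, 140.3]
tool_rot: [3.141, 0.015, 0.005]
wrist_force: [0.4, 0.4, -0.1]
grip_width: 57.9
gripper_force: 65.0
```

>>> play_rows --series '[[120,[0,0.05,0],0],[120,[0,0,0],0],[120,[0,0,0],0],[120,[0,0,0.02],0],[120,[0,0,0.01],0],[120,[0,0,0],0]]'

```text
time_s: 7.18
tcp_pos: [535.2, -184.2, 140.0]
tool_rot: [3.14, 0.013, 0.011]
wrist_force: [-1.2, 3.5, 15.6]
grip_width: 58.1
gripper_force: 66.9
```

>>> play_rows --series '[[120,[-0.06,0,0.005],0],[120,[-0.06,0,0.005],0],[120,[-0.06,0,0.005],0],[120,[-0.06,0,0.01],0],[120,[-0.06,0,0.015],0],[120,[-0.06,0,0.015],0],[120,[-0.06,0,0.02],0],[120,[-0.05,0,0.02],0],[120,[0,0,0],0]]'

```text
time_s: 7.93
tcp_pos: [490.8, -187.5, 134.0]
tool_rot: [3.134, 0.014, 0.022]
wrist_force: [-3.0, 1.2, 27.5]
grip_width: 58.0
gripper_force: 72.5
```

```bash
python3 -c "
from look import *
s,cal,p,d,P=snap('w5')
q,_=viewer.capture('scene');
cv2.imwrite('pics/s5c.png',np.hstack([cv2.resize(q[130:270,210:320],None,fx=3.2,fy=3.2),cv2.resize(p,None,fx=.68,fy=1.12)])[...,::-1][:,:790])
"
```

```text
t 7.9333 tcp [ 490.8 -187.5  134. ] head 0.51 w 58.0 F [-3.   1.2 27.5] q [-0.41  0.05  2.03 -0.    1.04  1.15]
```

View pics/s5c.png

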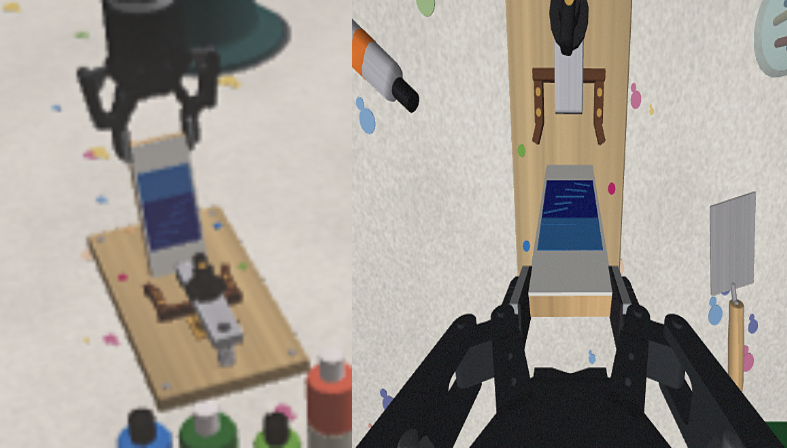

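>>> play_rows --series '[[120,[-0.1,0,0.04],0],[120,[-0.11,0,0.05],0],[120,[-0.1,0,0.06],0],[120,[-0.09,0,0.07],0],[120,[-0.09,0,0.08],0],[120,[-0.08,0,0.09],0],[120,[-0.07,0,0.09],0],[120,[-0.06,0,0.1],0],[120,[0,0,0],0]]'

```text
time_s: 8.78
tcp_pos: [413.8, -185.8, 68.0]
tool_rot: [3.14, 0.013, -0.001]
wrist_force: [-4.6, -2.1, 7.9]
grip_width: 58.3
gripper_force: 91.1
```

>>> play_rows --series '[[120,[-0.04,0,0.08],0],[120,[-0.03,0,0.08],0],[120,[-0.03,0,0.08],0],[120,[-0.03,0,0.08],0],[120,[-0.02,0,0.07],0],[120,[0,0,0.07],0],[120,[0,0,0.05],0],[120,[0,0,0],0],[120,[0,0,0],0]]'

```text
time_s: 9.53
tcp_pos: [400.3, -185.5, 17.3]
tool_rot: [3.141, 0.014, 0.001]
wrist_force: [-3.2, 0.2, 4.3]
grip_width: 58.2
gripper_force: 89.6
```

```bash
python3 -c "
from look import *
s,cal,p,d,P=snap('w6')
q,_=viewer.capture('scene');
cv2.imwrite('pics/s6c.png',np.hstack([cv2.resize(q[130:270,210:320],None,fx=3.2,fy=3.2),cv2.resize(p,None,fx=.68,fy=1.12)])[...,::-1][:,:790])
"
```

```text
t 9.5333 tcp [ 400.3 -185.5   17.3] head 0.51 w 58.2 F [-3.2  0.2  4.3] q [-0.49  0.07  2.27 -0.    0.79  1.07]
```

View pics/s6c.png

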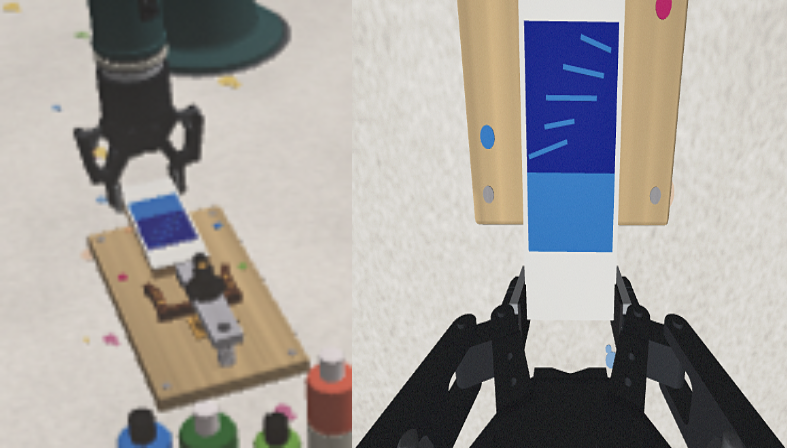

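>>> play_rows --series '[[120,[0,0,0.02],0],[120,[0.08,0,0],0],[120,[0.08,0,0],0],[120,[0.08,0,0],0],[120,[0.08,0,0],0],[120,[0.08,0,0],0],[120,[0,0,0],0],[120,[0,0,0],0]]'

```text
time_s: 10.3
tcp_pos: [442.5, -184.9, 15.5]
tool_rot: [3.14, 0.015, 0.007]
wrist_force: [2.9, -0.1, 3.8]
grip_width: 58.1
gripper_force: 89.6
```

>>> play_rows --series '[[120,[0.06,0,0],0],[120,[0.05,0,0],0],[120,[0.03,0,0],0],[120,[0.03,0,0],0],[120,[0,0,0],0],[120,[0,0,0],0]]'

```text
time_s: 10.8
tcp_pos: [456.5, -184.4, 14.6]
tool_rot: [3.141, 0.014, -0.002]
wrist_force: [-4.1, -1.3, 4.9]
grip_width: 58.4
gripper_force: 89.9
```

>>> play_rows --series '[[60,[0,0,0],0],[0,[0,0,0],0],[0,[0,0,0],0],[0,[0,0,0],0],[0,[0,0,-0.2],0],[0,[0,0,-0.3],0],[0,[-0.1,0,0],0],[120,[-0.3,0,0],0],[200,[-0.1,0,0],0],[255,[0,0,0],0],[255,[0,0,0],0],[255,[0,0,0],0],[255,[0,0,0],0]]'

```text
time_s: 11.88
tcp_pos: [408.1, -184.9, 64.9]
tool_rot: [3.141, 0.014, 0.001]
wrist_force: [-0.6, -0.8, 0.4]
grip_width: 12.4
gripper_force: 0.0
```

```bash
python3 -c "
from look import *
s,cal,p,d,P=snap('w7')
hsv=cv2.cvtColor(p,cv2.COLOR_RGB2HSV)
m=(P[...,2]>27)&(P[...,2]<39)&(d>0)&(np.abs(P[...,1]+184)<36)&(P[...,0]<575)&(P[...,0]>425)
m=((hsv[...,1]<30)|((hsv[...,0]>95)&(hsv[...,0]<130)))&m
m=cv2.morphologyEx(m.astype(np.uint8),cv2.MORPH_OPEN,np.ones((3,3)))
c=max(cv2.findContours(m,0,1)[0],key=cv2.contourArea)[:,0]
q=np.array([onz(cal,t,33)[:2] for t in c],np.float32);print(cv2.minAreaRect(q),q.min(0),q.max(0))
cv2.imwrite('pics/w7s.png',p[...,::-1])
"
```

```text
t 11.8833 tcp [ 408.1 -184.9   64.9] head 0.52 w 12.4 F [-0.6 -0.8  0.4] q [-0.48  0.01  2.23  0.    0.9   1.08]
((493.9576416015625, -185.4727325439453), (87.02473449707031, 59.68710708618164), 0.03861762583255768) [ 450.45538 -215.32439] [ 537.4901  -155.61102]
```

View pics/w7s.png

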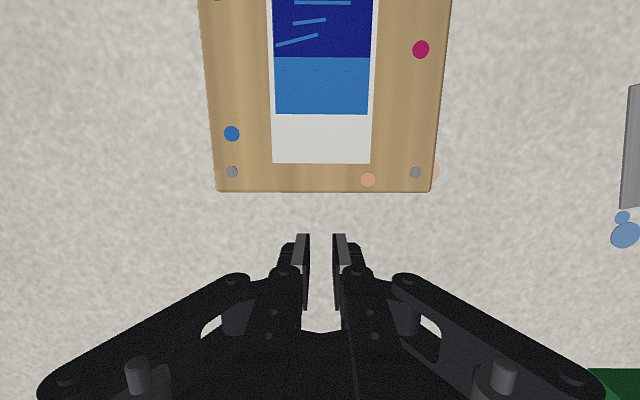

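>>> play_rows --series '[[255,[0,0,0.2],0],[255,[0,0,0.2],0],[255,[0.1,0,0],0],[255,[0.15,0,0],0],[255,[0.04,0,0],0],[255,[0.03,0,0],0],[255,[0.02,0,0],0],[255,[0.02,0,0],0],[255,[0,0,0],0]]'

```text
time_s: 12.68
tcp_pos: [443.3, -184.4, 25.1]
tool_rot: [3.141, 0.014, 0.001]
wrist_force: [-0.8, -0.3, -0.2]
grip_width: -0.3
gripper_force: 0.0
```

>>> play_rows --series '[[255,[0.02,0,0],0],[255,[0.02,0,0],0],[255,[0.02,0,0],0],[255,[0,0,0],0]]'

```text
time_s: 13.02
tcp_pos: [446.4, -184.1, 24.5]
tool_rot: [-3.141, -0.015, 0.009]
wrist_force: [-8.0, -0.3, 6.4]
grip_width: 0.0
gripper_force: 4.2
```

>>> play_rows --series '[[255,[0.02,0,0],0],[255,[0.02,0,0],0],[255,[0.02,0,0],0],[255,[0,0,0],0],[255,[0,0,0],0]]'

```text
time_s: 13.43
tcp_pos: [446.6, -183.6, 23.6]
tool_rot: [-3.139, -0.017, 0.027]
wrist_force: [-22.3, -4.6, 17.9]
grip_width: -0.2
gripper_force: 11.9
```

>>> play_rows --series '[[255,[-0.1,0,0],0],[255,[-0.2,0,0],0],[200,[-0.12,0,0],0],[0,[0,0,-0.2],0],[0,[0,0,-0.25],0],[0,[0,0,0],0],[0,[0,0,0],0]]'

```text
time_s: 14.02
tcp_pos: [414.8, -185.5, 71.5]
tool_rot: [3.139, 0.014, 0.007]
wrist_force: [0.4, 0.1, 0.4]
grip_width: 60.8
gripper_force: 0.0
```

```bash
cat > rear.py <<'E'
from look import *
s,cal,p,d,P=snap('w8')
hsv=cv2.cvtColor(p,cv2.COLOR_RGB2HSV)
m=(P[...,2]>27)&(P[...,2]<39)&(d>0)&(np.abs(P[...,1]+184)<36)&(P[...,0]<575)&(P[...,0]>425)
m=((hsv[...,1]<30)|((hsv[...,0]>95)&(hsv[...,0]<130)))&m
m=cv2.morphologyEx(m.astype(np.uint8),cv2.MORPH_OPEN,np.ones((3,3)))
c=max(cv2.findContours(m,0,1)[0],key=cv2.contourArea)[:,0]
q=np.array([onz(cal,t,33)[:2] for t in c],np.float32);print("panel",cv2.minAreaRect(q),q.min(0),q.max(0))
m=(P[...,2]>9)&(P[...,2]<39)&(d>0)&(np.abs(P[...,1]+184)<95)&(P[...,0]<575)&(P[...,0]>405)
m=cv2.morphologyEx(m.astype(np.uint8),cv2.MORPH_OPEN,np.ones((5,5)))
c=max(cv2.findContours(m,0,1)[0],key=cv2.contourArea)[:,0]
q=np.array([onz(cal,t,18)[:2] for t in c],np.float32);print("board",q.min(0),q.max(0))
q=q[q[:,0]<q[:,0].min()+4];print("rear edge med",np.median(q,0))
E
python3 rear.py
```

```text
t 14.0167 tcp [ 414.8 -185.5   71.5] head 0.5 w 60.8 F [0.4 0.1 0.4] q [-0.48  0.01  2.22  0.    0.91  1.09]
panel ((501.9643249511719, -185.1555938720703), (59.69538116455078, 89.85023498535156), 89.76512908935547) [ 456.9238  -215.17534] [ 546.76746 -155.205  ]
board [ 428.19492 -260.88638] [ 552.3994  -113.17321]
rear edge med [ 428.51526 -188.10762]
```

>>> play_rows --series '[[0,[0,0,-0.35],0],[0,[0,0,-0.4],0],[0,[0,0,-0.35],0],[0,[0.3,0,0],0],[0,[0.4,0,0],0],[0,[0.4,0,0],0],[0,[0.4,0,0],0],[0,[0.4,0,0],0],[0,[0.2,0,0],0],[0,[0,0,0],0],[0,[0,0,0],0]]'

```text
time_s: 14.98
tcp_pos: [623.0, -182.1, 177.2]
tool_rot: [-3.14, -0.016, 0.006]
wrist_force: [-0.5, -0.0, 0.1]
grip_width: 85.4
gripper_force: 0.0
```

```bash
cat > knob.py <<'E'
from look import *
def knob(n,zt=91.5):
    s,cal,p,d,P=snap(n)
    m=(d>0)&(P[...,2]>zt-8)&(P[...,2]<zt+7)&(np.abs(P[...,0]-625)<50)&(np.abs(P[...,1]+184)<50)
    m=cv2.morphologyEx(m.astype(np.uint8),cv2.MORPH_OPEN,np.ones((2,2)))
    c=max(cv2.findContours(m,0,1)[0],key=cv2.contourArea)[:,0]
    q=np.array([onz(cal,t,zt)[:2] for t in c],np.float32);print("wing",cv2.minAreaRect(q),"n",m.sum())
    vv,uu=np.nonzero(m);q=np.array([onz(cal,t,zt)[:2] for t in zip(uu,vv)]);
    w,V=np.linalg.eigh(np.cov(q.T));print("mean",q.mean(0),"axis deg",np.degrees(np.arctan2(V[1,1],V[0,1])),"std",w**.5,"top z",np.median(P[m.astype(bool)][:,2]))
if __name__=="__main__": knob("k"+sys.argv[1],float(sys.argv[2]))
E
python3 knob.py 1 91.5
```

```text
t 14.9833 tcp [ 623.  -182.1  177.2] head 0.58 w 85.4 F [-0.5 -0.   0.1] q [-0.32  0.26  1.72  0.    1.17  1.24]
wing ((627.67138671875, -187.39784240722656), (45.00312042236328, 18.35782814025879), 0.5176409482955933) n 854
mean [ 628.15124478 -187.10034747] axis deg 173.39445073971345 std [ 4.13748226 12.28018977] top z 90.52006944362992
```

>>> play_rows --series '[[0,[0,0,0],-0.0384],[0,[0,0,0],-0.0384],[0,[0,0,0],-0.0384],[0,[0,0,0],-0.0384],[0,[0,0,0],-0.0384],[0,[0,0,0],-0.0384],[0,[0,0,0],-0.0384],[0,[0,0,0],-0.0384],[0,[0,0,0],-0.0384],[0,[0,0,0],-0.0384],[0,[0,0,0],-0.0384],[0,[0,0,0],-0.0384],[0,[0,0,0],-0.0384],[0,[0,0,0],-0.0384],[0,[0,0,0],-0.0384],[0,[0,0,0],-0.0384],[0,[0,0,0],-0.0384],[0,[0,0,0],-0.0384],[0,[0,0,0],-0.0384],[0,[0,0,0],-0.0384]]'

```text
time_s: 16.7
tcp_pos: [621.0, -182.8, 179.2]
tool_rot: [-1.098, -2.942, 0.0]
wrist_force: [-0.0, -1.1, -0.1]
grip_width: 85.4
gripper_force: 0.0
```

>>> play_rows --series '[[0,[0,0,0],-0.0384],[0,[0,0,0],-0.0384],[0,[0,0,0],-0.0384],[0,[0,0,0],-0.0384],[0,[0,0,0],-0.0384],[0,[0,0,0],0],[0,[0,0,0],0]]'

```text
time_s: 17.28
tcp_pos: [621.6, -182.8, 179.4]
tool_rot: [-0.189, -3.135, -0.0]
wrist_force: [-0.3, 0.4, 0.6]
grip_width: 85.3
gripper_force: 0.0
```

```bash
python3 knob.py 2 91.5
```

```text
t 17.2833 tcp [ 621.6 -182.8  179.4] head 173.09 w 85.3 F [-0.3  0.4  0.6] q [-0.32  0.25  1.72 -0.    1.17 -1.77]
wing ((626.39990234375, -185.82669067382812), (18.73134994506836, 45.53699493408203), 83.04539489746094) n 820
mean [ 625.966818   -185.58087433] axis deg 173.43046514573774 std [ 4.18451531 12.36639522] top z 90.53577674833589
```

>>> play_rows --series '[[0,[-0.052,-0.021,0.2],0],[0,[0,0,0.3],0],[0,[0,0,0.3],0],[0,[0,0,0.2],0],[0,[0,0,0.07],0],[100,[0,0,0],0],[180,[0,0,0],0],[230,[0,0,0],0],[230,[0,0,0],0],[230,[0,0,0],0],[230,[0,0,0],0],[230,[0,0,0],0]]'

```text
time_s: 18.33
tcp_pos: [628.9, -185.7, 74.1]
tool_rot: [0.183, 3.134, -0.001]
wrist_force: [-1.2, 1.0, 3.0]
grip_width: 10.7
gripper_force: 60.8
```

>>> play_rows --series '[[230,[0,0,0],-0.035],[230,[0,0,0],-0.035],[230,[0,0,0],-0.035],[230,[0,0,0],-0.035],[230,[0,0,0.02],0],[230,[0,0,0.02],0],[230,[0,0,0.02],0],[230,[0,0,0],0],[230,[0,0,0],0]]'

```text
time_s: 19.08
tcp_pos: [628.9, -185.2, 67.5]
tool_rot: [-0.501, 3.1, -0.0]
wrist_force: [0.4, 2.4, 5.7]
grip_width: 10.5
gripper_force: 61.2
```

>>> play_rows --series '[[230,[0,0,0.02],0],[230,[0,0,0.02],0],[230,[0,0,0.02],0],[230,[0,0,0],0]]'

```text
time_s: 19.42
tcp_pos: [629.2, -185.3, 66.2]
tool_rot: [-0.501, 3.099, -0.001]
wrist_force: [-9.6, 5.2, 27.8]
grip_width: 10.3
gripper_force: 64.4
```

>>> play_rows --series '[[230,[0,0,0.003],0.038],[230,[0,0,0.003],0.038],[230,[0,0,0.003],0.038],[230,[0,0,0.003],0.038],[230,[0,0,0.003],0.038],[230,[0,0,0.003],0.038],[230,[0,0,0.003],0.038],[230,[0,0,0.003],0.038],[230,[0,0,0.003],0.038],[230,[0,0,0.003],0.038]]'

```text
time_s: 20.25
tcp_pos: [628.9, -186.7, 63.6]
tool_rot: [1.335, 2.841, -0.002]
wrist_force: [-10.9, 2.3, 29.9]
grip_width: 10.6
gripper_force: 64.5
```

>>> play_rows --series '[[230,[0,0,0.003],0.038],[230,[0,0,0.003],0.038],[230,[0,0,0.003],0.038],[230,[0,0,0.003],0.038],[230,[0,0,0.003],0.038],[230,[0,0,0.003],0.038],[230,[0,0,0.003],0.038],[230,[0,0,0.003],0.038]]'

```text
time_s: 20.92
tcp_pos: [627.8, -186.9, 61.4]
tool_rot: [2.492, 1.91, -0.003]
wrist_force: [-14.1, 1.9, 33.5]
grip_width: 10.9
gripper_force: 65.0
```

```bash
python3 -c "
from h import *
s=manip.sense();print(s['moment'],s['joint_efforts'].round(2),s['joint_positions'].round(2))"
```

```text
[0.3583585  2.72847958 0.09474291] [  1.64 -33.55 -26.18   0.99  -5.2   -1.36] [-0.33  0.37  1.79 -0.    0.97 -0.06]
```

>>> play_rows --series '[[230,[0,0,0.002],0.038],[230,[0,0,0.002],0.038],[230,[0,0,0.002],0.038],[230,[0,0,0.0],0.038],[230,[0,0,0.0],0.038],[230,[0,0,0.0],0.038],[230,[0,0,0],0]]'

```text
time_s: 21.5
tcp_pos: [627.0, -186.4, 60.1]
tool_rot: [3.004, 0.916, -0.004]
wrist_force: [-14.9, 2.5, 31.5]
grip_width: 10.2
gripper_force: 64.8
```

```bash
cat > st.py <<'E'
from h import *
s=manip.sense();r=s["tool_rot"];print(s['moment'].round(2),s['joint_efforts'].round(2)[-1],s['joint_positions'].round(2),"head",np.degrees(2*np.arctan2(r[1],r[0])).round(1))
E
python3 st.py
```

```text
[ 0.41  2.7  -0.15] 0.97 [-0.33  0.37  1.8  -0.    0.97  0.65] head 33.9
```

>>> play_rows --series '[[230,[0,0,-0.006],0.038],[230,[0,0,-0.006],0.038],[230,[0,0,-0.006],0.038],[230,[0,0,-0.006],0.038],[230,[0,0,-0.006],0.038],[230,[0,0,0],0]]'

```text
time_s: 22.0
tcp_pos: [626.6, -185.6, 60.2]
tool_rot: [3.142, -0.008, -0.005]
wrist_force: [-9.3, 2.9, 18.7]
grip_width: 10.7
gripper_force: 63.0
```

```bash
python3 st.py
```

```text
[ 0.45  1.74 -0.1 ] 1.04 [-0.33  0.37  1.8  -0.    0.97  1.25] head -0.3
```

>>> play_rows --series '[[230,[0,0,-0.005],0.035],[230,[0,0,-0.005],0.035],[230,[0,0,-0.005],0.035],[230,[0,0,-0.005],0.035],[230,[0,0,0],0.02],[230,[0,0,0],0]]'

```text
time_s: 22.5
tcp_pos: [626.5, -184.9, 59.5]
tool_rot: [-3.042, 0.786, 0.005]
wrist_force: [-3.2, 2.9, 5.4]
grip_width: 10.0
gripper_force: 61.3
```

```bash
python3 st.py
```

```text
[ 0.4   0.72 -0.09] 0.53 [-0.33  0.37  1.8  -0.    0.97  1.75] head 331.0
```

>>> play_rows --series '[[230,[0,0,0.002],0.035],[230,[0,0,0.002],0.035],[230,[0,0,0.002],0.03],[230,[0,0,0],0],[230,[0,0,0],0]]'

```text
time_s: 22.92
tcp_pos: [626.7, -184.6, 58.9]
tool_rot: [-2.883, 1.248, 0.005]
wrist_force: [-4.0, 3.1, 5.5]
grip_width: 10.4
gripper_force: 61.2
```

```bash
python3 st.py
```

```text
[ 0.61  0.54 -0.07] 0.03 [-0.32  0.38  1.8   0.    0.97  2.06] head 313.2
```

>>> play_rows --series '[[150,[0,0,0],0],[60,[0,0,0],0],[0,[0,0,0],0],[0,[0,0,0],0],[0,[0,0,-0.1],0],[0,[0,0,-0.3],0],[0,[0,0,-0.4],0],[0,[0,0,-0.3],0],[0,[0,0,0],0],[0,[0,0,0],0]]'

```text
time_s: 23.75
tcp_pos: [630.4, -186.4, 173.7]
tool_rot: [-2.884, 1.244, -0.012]
wrist_force: [0.2, -0.2, -0.1]
grip_width: 85.2
gripper_force: 0.0
```

```bash
python3 knob.py 3 76.5; python3 st.py
```

```text
t 23.75 tcp [ 630.4 -186.4  173.7] head -46.66 w 85.2 F [ 0.2 -0.2 -0.1] q [-0.33  0.27  1.71 -0.    1.16  2.06]
wing ((626.9920654296875, -187.22312927246094), (18.491830825805664, 44.88669204711914), 43.34135818481445) n 774
mean [ 627.30820137 -187.62053343] axis deg 133.2408448306353 std [ 4.19423078 12.24215779] top z 75.15730209088653
[ 0.   -0.04  0.02] 0.0 [-0.33  0.27  1.71 -0.    1.16  2.06] head 313.3
```

```bash
python3 - <<'E'
from h import *
z=np.load("k3.npz");p,d,P=z["p"],z["d"],z["P"];cal=calib("wrist")
def rect(p,P,d,cal):
    hsv=cv2.cvtColor(p,cv2.COLOR_RGB2HSV)
    m=(P[...,2]>27)&(P[...,2]<39)&(d>0)&(np.abs(P[...,1]+184)<40)&(P[...,0]<567)&(P[...,0]>425)&((hsv[...,1]<40)|((hsv[...,0]>95)&(hsv[...,0]<130)))
    m=cv2.morphologyEx(m.astype(np.uint8),cv2.MORPH_OPEN,np.ones((3,3)))
    c=max(cv2.findContours(m,0,1)[0],key=cv2.contourArea)[:,0]
    q=np.array([onz(cal,t,33)[:2] for t in c],np.float32);print("panel",cv2.minAreaRect(q),q.min(0),q.max(0),"z",np.median(P[m.astype(bool)][:,2]))
rect(p,P,d,cal)
for n in("top","scene"):
    a=np.load(n+"0.npz")["p"].astype(int);b,db=viewer.capture(n);
    m=(np.abs(a-b).max(2)>60).astype(np.uint8);m=cv2.morphologyEx(m,cv2.MORPH_OPEN,np.ones((2,2)))
    k,l,s,c=cv2.connectedComponentsWithStats(m);print(n,[tuple(r) for r in s[1:] if r[4]>12])
E
```

```text
panel ((511.6305847167969, -185.0011749267578), (59.567726135253906, 109.29074096679688), 89.76695251464844) [ 457.08432 -214.91486] [ 566.26715 -155.01892] z 32.69599015148788
top [(np.int32(360), np.int32(132), np.int32(72), np.int32(79), np.int32(3254)), (np.int32(351), np.int32(138), np.int32(18), np.int32(33), np.int32(158)), (np.int32(346), np.int32(175), np.int32(19), np.int32(30), np.int32(321)), (np.int32(400), np.int32(194), np.int32(18), np.int32(34), np.int32(355)), (np.int32(350), np.int32(206), np.int32(4), np.int32(6), np.int32(18)), (np.int32(298), np.int32(207), np.int32(113), np.int32(193), np.int32(11652)), (np.int32(187), np.int32(264), np.int32(11), np.int32(4), np.int32(42)), (np.int32(247), np.int32(357), np.int32(50), np.int32(43), np.int32(1016)), (np.int32(579), np.int32(362), np.int32(44), np.int32(38), np.int32(1263)), (np.int32(560), np.int32(374), np.int32(10), np.int32(4), np.int32(34)), (np.int32(543), np.int32(376), np.int32(30), np.int32(22), np.int32(286)), (np.int32(638), np.int32(386), np.int32(2), np.int32(14), np.int32(24)), (np.int32(221), np.i
[... 1103 characters left out ...]
nt32(8), np.int32(33), np.int32(185)), (np.int32(286), np.int32(102), np.int32(5), np.int32(10), np.int32(36)), (np.int32(297), np.int32(102), np.int32(10), np.int32(10), np.int32(70)), (np.int32(279), np.int32(106), np.int32(6), np.int32(4), np.int32(16)), (np.int32(289), np.int32(114), np.int32(11), np.int32(4), np.int32(26)), (np.int32(273), np.int32(132), np.int32(8), np.int32(7), np.int32(24)), (np.int32(368), np.int32(137), np.int32(17), np.int32(29), np.int32(263)), (np.int32(246), np.int32(151), np.int32(50), np.int32(43), np.int32(1147)), (np.int32(254), np.int32(199), np.int32(22), np.int32(26), np.int32(332)), (np.int32(273), np.int32(224), np.int32(9), np.int32(5), np.int32(32))]
```

```bash
python3 -c "
from bench import manip
print(manip.finish_job())"
```

```text
the job is handed in; nothing more can be done
None
```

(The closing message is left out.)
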